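# Lock the craft-knife box with its key

### The job

Lock the long craft-knife box on the workshop table: turn the key that stands in its lid anticlockwise (seen from above) until its nose is about 25 degrees past the spring catch on the lock's collar, then gently turn it back clockwise until the nose points straight at the catch, where the lock engages, and let go. The square box has the same kind of lock: do not turn its key.

Things in the scene. Friction and masses are not known exactly. Their poses are not given: they have to be found in the camera images.
- knife_bow (a point): Centre of the black upright bow (head) of the key in the lid of the LONG grey steel box (130 x 300, 70 mm high, fixed). Bow: 36 mm wide along its x axis, 9 mm thick along y (grip here), 34 mm tall; this point is on the key's vertical turning axis, 39 mm above the lid. Its x axis points along the key's brass nose (a nib 30 mm from the axis, 13 mm above the lid); z is up. Under the bow: a thin stem.
- knife_catch (a point): Top of the spring catch of that lock: steel block 12 x 16 mm, 13 mm high, with a dark line, on the round collar, 42 mm from the key's axis. The lock engages where the nose points at it (point's x axis points away from the key); differs every time. The nose starts 20 to 60 degrees clockwise of it. The spring resists lightly (0.1 N m) within 25 degrees, and draws it in over the last 7.
- knife_key (a joint): Turning angle of the long box's key relative to its box, rad, growing anticlockwise seen from above; stops at -1.0 and 1.3. Light friction (0.02 N m): it stays where it is left.
- bit_nose (a point): Tip of the nose of the key in the lid of the SQUARE grey steel box (140 x 140 mm, 70 mm high), the bystander with the same lock and key: 30 mm from that key's axis, 10 mm above the lid. The key's x axis points along the nose. Leave this key as it is.

How it is judged:
By the outcome, as a careful person would: the job done as asked, in the order asked, and still so for the second after the job is handed in, with the robot touching nothing.
It also fails if it takes over 38 s, if anything falls off the work surface, if the arm or the gripper's body presses on something with over 40 N, if the wrist force passes 120 N, or if a joint passes its speed limit or range.

### The arm

A 6-joint arm with a two-finger parallel gripper is mounted at the origin on the work surface. World frame = base frame: x ahead of the robot, y to its left, z up, the work surface at z = 0. Lengths are in m, angles in rad, forces in N, time in s.
With the tool pointing down it reaches from about 0.25 to 0.85 m from the base axis. Payload 12.5 kg.
Tool frame: the origin (TCP) lies at the very end of the fingers, on their centre line; the grasp point (between the pads) lies robot.pinch_z behind it (robot.pinch_z is the distance from the TCP to the grasp point, in m); x points along the fingers, y is the direction in which the jaws open and shut, and the axes are right-handed (so a half turn about x gives the same grasp; the last joint's range is limited). The gripper opens to 93 mm and grips with 3 to 60 N. Pads are 15 mm wide; open, the fingers measure 128 mm over their backs; the gripper's body (75 mm by 188 mm) begins 65 mm behind the grasp point.
Start: joints at [-1.216, 0.351, 1.652, -0, 1.139, -0.085], TCP at [0.234, -0.498, 0.219] pointing down, gripper open.
Joint ranges: [-2.75, 2.75], [-0.79, 2.1], [0.01, 2.65], [-1.57, 4.71], [0.07, 3.14], [-2.87, 2.87]. Speed limits (rad/s): [2.22, 2.22, 2.79, 3.14, 3.14, 3.14].

### API

Orientations are given as a unit quaternion [x, y, z, w].
In Python, from station import robot gives the robot as it stands. The module is installed in compiled form; this text tells all that it offers.
- The arm moves only by the tool step_arm, never from a script. Its argument "deltas" is text: rows parted by semicolons, each of 5 numbers parted by spaces: the shift along the tool's x, y, z in mm, then the turn about the tool's x in degrees, then the gripper's target within -1 to 1 (fully open at 1, half-way at 0, shut at -1). In form: tx ty tz twist hand; .... A call has 1 to 10 rows; each row is the pose to reach, as a shift and turn from the pose measured when the call began, along the tool's axes at that moment; what a row does not reach only later rows make up. A row lasts 1/8 s, in which the tool goes at most 62.5 mm and 10.7 degrees, less where a joint would pass 70% of its speed; a pose out of reach is approached as far as the arm can. A call with a gripper value outside its range is refused whole. The fingers move at their own pace and stop on an object; "newtons" is the grip in N (left out, the last holds). Time passes only in rows, so rows that repeat a pose let the fingers close. It gives the time, the measured TCP pose, the force and the opening at its end, in the units of the state.
- robot.state(): the state, without advancing time (a new reading comes with each control period).
- robot.read_camera(name): name is "side" or "top"; returns the picture (480x640x3 uint8, red, green, blue); there is no depth.
- robot.camera_info(name): a dict with "fovy" (degrees; the focal length in pixels is half the picture's height over the tangent of half this angle, whatever the lens; pixels are square), "cx", "cy" (the principal point, pixels), "position" and "attitude" of the camera in the world. Camera axes: x right, y down, z forward; pixel columns grow to the right and rows downward; lengths in m; the calibration is good to about 2 mm. A picture is of the moment at which its call begins. camera_info takes no time and is no camera call.
- robot.close_job(): hands the job in, once; it reports no verdict.
Trained networks look in the newest picture that a camera, given by its name, has taken for a name from the list of things; names that differ only in an ending like _2 or _b are one class to them, and where a whole thing is asked for, a point or a joint stands for the part that bears it (a point fixed in the world has none). Each returns a list of dicts, best first, with "score" (0 to 1); they miss things now and then, are a little off and sometimes report something else, mostly with a low value. They report only what shows in the picture. A call takes as long as a camera call.
- robot.boxes_of(camera, query): "point" ([x, y, z] in m, in world coordinates, good to about 4 mm: the middle of the surface that is visible of it).
- robot.tip_of(camera, query): "point" ([x, y, z] in m, in world coordinates, good to about 4 mm: a listed point, or the origin of a listed thing).
The state is a dict: "time": time; "q": joint angles; "qvel": joint speeds; "tau": joint torques, N m; "position": TCP position; "tool_rot": TCP orientation; "contact_force": force on the tool from outside, world axes, zero at the start; "wrist_torque": the same for the moment, N m; "finger_gap": finger opening in m.
Only numpy, scipy, OpenCV 4.12 (cv2) and the standard library are available. Lean on these libraries where they do the work, as an engineer would, in place of code of your own. Each camera call takes 0.05 s, during which the arm holds its last target. There are 200 camera calls.

## Working session

There is one attempt and no reset: what is moved stays moved. The work goes in short steps, Python scripts to look and compute and a tool call to move; the robot and the scene stay as the last step left them, time stands still between calls to the robot, and variables do not carry over. Pictures are saved under pics/ and viewed, about 8 in all and at most 12, crops included, and the job is handed in when it is done.

Besides the shell and the picture viewer there is one more tool, called after ">>>" by a JSON object that holds its "name" and its "arguments". step_arm: Moves the arm, as the interface text tells. Its arguments: {"type":"object","properties":{"deltas":{"type":"string"},"newtons":{"type":"number"}},"required":["deltas"]}

```bash
mkdir -p pics
cat > h.py <<'E'
from station import robot
import numpy as np, cv2
from scipy.spatial.transform import Rotation as R
def ray(cam,u,v):
    c=robot.camera_info(cam); f=240/np.tan(np.radians(c['fovy'])/2)
    A=np.array(c['attitude'],float); A=R.from_quat(A).as_matrix() if A.size==4 else A
    return np.array(c['position']),A@np.array([(u-c['cx'])/f,(v-c['cy'])/f,1])
def on_z(cam,u,v,z):
    p,d=ray(cam,u,v); return p+d*(z-p[2])/d[2]
def proj(cam,P):
    c=robot.camera_info(cam); f=240/np.tan(np.radians(c['fovy'])/2)
    A=np.array(c['attitude'],float); A=R.from_quat(A).as_matrix() if A.size==4 else A
    q=A.T@(np.array(P)-c['position']); return q[0]/q[2]*f+c['cx'],q[1]/q[2]*f+c['cy']
E
python3 - <<'E'
from h import *
for c in('top','side'):
    im=robot.read_camera(c); cv2.imwrite(f'pics/{c}0.png',im[:,:,::-1]); print(robot.camera_info(c))
    for n in('knife_bow','knife_catch','bit_nose'):
        print(c,n,[(round(d['score'],2),np.round(d['point'],3).tolist()) for d in robot.tip_of(c,n)[:3]])
s=robot.state();print(s)
print(robot.pinch_z)
E
```

```text
{'fovy': 44.398026590193474, 'cx': 320.677319940594, 'cy': 232.56314645517145, 'position': array([0.47367462, 0.01118671, 0.89239277]), 'attitude': array([-0.70593331,  0.70667034, -0.04139498,  0.02369903])}
top knife_bow [(0.93, [0.57, 0.21, 0.107])]
top knife_catch [(0.8, [0.607, 0.216, 0.085])]
top bit_nose [(0.61, [0.534, -0.18, 0.084])]
{'fovy': 43.53821336717059, 'cx': 314.5440611230787, 'cy': 240.75068728141267, 'position': array([ 0.38301554, -0.59369831,  0.85423968]), 'attitude': array([ 0.92698522, -0.12376591,  0.05451408, -0.34986942])}
side knife_bow []
side knife_catch [(0.85, [0.609, 0.22, 0.085])]
side bit_nose [(0.74, [0.532, -0.185, 0.081])]
{'time': 0.4, 'q': array([-1.21562455e+00,  3.50766281e-01,  1.65186200e+00, -4.90099215e-06,
        1.13911706e+00, -8.45714745e-02]), 'qvel': array([-0.00066274, -0.00095901, -0.00030365,  0.00068631,  0.00090999,
        0.00150102]), 'tau': array([ 4.45265605e-04, -4.96833086e+01, -2.85219294e+01,  6.99012866e-02,
        2.29047553e-02, -6.20328569e-05]), 'position': array([ 0.23415685, -0.49760714,  0.21857264]), 'tool_rot': array([-0.69007451, -0.15427705,  0.69009219, -0.15417049]), 'contact_force': array([ 0.73780745,  0.02363976, -0.4654082 ]), 'wrist_torque': array([-0.06789897, -0.03174849,  0.01941946]), 'finger_gap': 0.09291121962560486}
0.0188
```

View pics/top0.png

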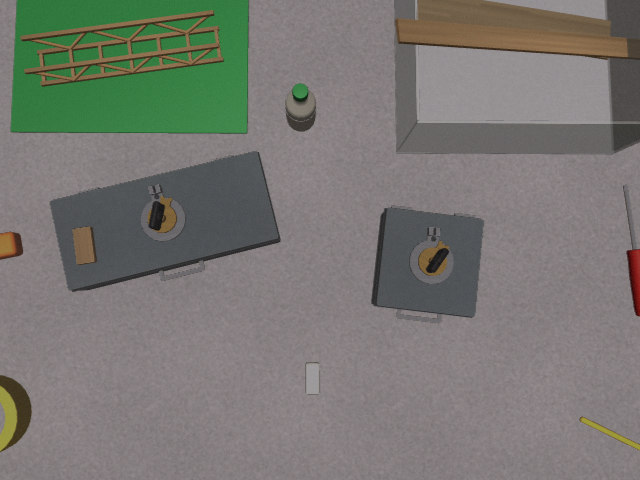

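View pics/side0.png

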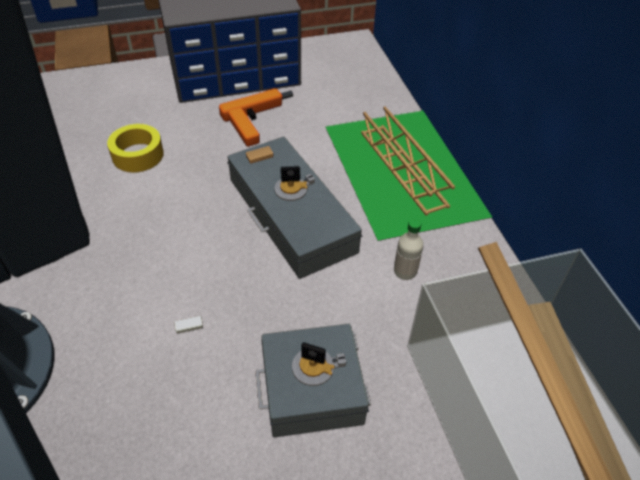

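Run:
```python
from h import *
im=cv2.imread('pics/top0.png')[170:260,110:230]
cv2.imwrite('pics/crop0.png',cv2.resize(im,None,fx=6,fy=6,interpolation=cv2.INTER_CUBIC))
```

```text
(no output)
```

View pics/crop0.png

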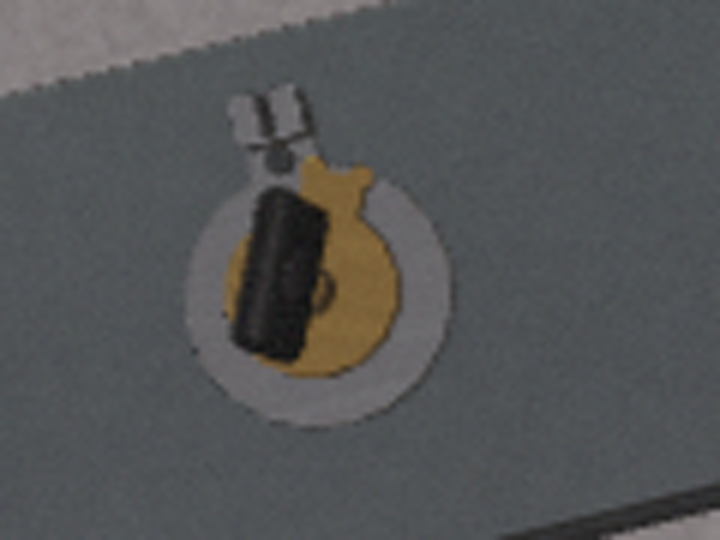

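Run:
```python
from h import *
g=lambda x,y,z:on_z('top',110+(x+.5)/6-.5,170+(y+.5)/6-.5,z)
for z in(.071,.074): 
    a=g(318,295,z);print('collar',a)
    print('R',np.linalg.norm(g(450,295,z)-g(186,295,z))/2)
b=g(313,290,.078);print('disc',b)
c=g(270,117,.085);n=g(338,172,.083)
for ax in(a,b):
    for q in(c,n): d=(q-ax)[:2];print(np.hypot(*d),np.degrees(np.arctan2(d[1],d[0])))
print('catch',c,'nose',n)
# bow top ends
e1=g(300,195,.126);e2=g(262,350,.126); print('bowtop',g(281,272,.126),np.degrees(np.arctan2(*(e1-e2)[1::-1])),np.linalg.norm(e1-e2))
# candidate render: bow outline projected for angle
s=robot.state();print(R.from_quat(s['tool_rot']).as_matrix().round(3))
```

```text
collar [0.56888711 0.21134476 0.071     ]
R 0.03052924497710544
collar [0.56853936 0.21061371 0.074     ]
R 0.03041774200481815
disc [0.56923635 0.21081164 0.078     ]
0.04093004142270979 12.989732283242406
0.028124903589114705 -12.586926803628549
0.040206420641268385 12.938148620309438
0.027489969864655763 -13.306131097759998
catch [0.60842202 0.21981382 0.085     ] nose [0.59598833 0.20448472 0.083     ]
bowtop [0.56753513 0.20604195 0.126     ] -12.323165435938913 0.03471774349721293
[[-0.     0.426 -0.905]
 [ 0.    -0.905 -0.426]
 [-1.    -0.    -0.   ]]
```

>>> {"name": "step_arm", "arguments": {"deltas": "19 -498 -605 38.5 0.2; 19 -498 -605 38.5 0.2; 19 -498 -605 38.5 0.2; 19 -498 -605 38.5 0.2; 19 -498 -605 38.5 0.2; 19 -498 -605 38.5 0.2; 19 -498 -605 38.5 0.2; 19 -498 -605 38.5 0.2; 19 -498 -605 38.5 0.2; 19 -498 -605 38.5 0.2", "newtons": 15}}

```text
time: 1.65
position: [0.4986, 0.0611, 0.2039]
tool_rot: [0.703, -0.082, -0.702, -0.082]
contact_force: [1.3, -1.0, -0.1]
finger_gap: 0.0555
```

```bash
cat >> h.py <<'E'
def to(p,yaw=None):
    s=robot.state();M=R.from_quat(s['tool_rot']).as_matrix()
    y=np.degrees(np.arctan2(M[1,1],M[0,1]))
    print('t',round(s['time'],2),'pos',s['position'].round(4),'yaw_y',round(y,2),'nose_if_gripped',round(y+90,2),'gap',s['finger_gap'],'F',s['contact_force'].round(1),'T',s['wrist_torque'].round(2),'q6',s['q'][5].round(2))
    print('shift mm',(M.T@(np.array(p)-s['position'])*1000).round(1),'twist',None if yaw is None else round(y-yaw,1))
E
python3 -c "
from h import *
to([.569,.2108,.19],-103)"
```

```text
t 1.65 pos [0.4986 0.0611 0.2039] yaw_y -103.29 nose_if_gripped -13.29 gap 0.05551258188702713 F [ 1.3 -1.  -0.1] T [0.   0.03 0.  ] q6 1.83
shift mm [  14.  -161.9  -34.1] twist -0.3
```

>>> {"name": "step_arm", "arguments": {"deltas": "14 -162 -34 0 0.2; 14 -162 -34 0 0.2; 14 -162 -34 0 0.2; 14 -162 -34 0 0.2; 50 -162 -34 0 0.2; 50 -162 -34 0 0.2"}}

```text
time: 2.4
position: [0.5675, 0.2099, 0.1521]
tool_rot: [-0.701, 0.083, 0.704, 0.081]
contact_force: [-0.2, 0.1, -0.1]
finger_gap: 0.0561
```

Run:
```python
from h import *
to([.569,.2108,.094],-103)
for c,(u,v,w,h) in {'top':(100,150,130,110),'side':(220,120,140,110)}.items():
    im=robot.read_camera(c)[:,:,::-1][v:v+h,u:u+w]
    cv2.imwrite(f'pics/{c}1.png',cv2.resize(im,(390,330) if 0 else None,fx=3,fy=3,interpolation=cv2.INTER_CUBIC))
a,b=[cv2.imread(f'pics/{c}1.png') for c in('top','side')]
h=min(a.shape[0],b.shape[0]);cv2.imwrite('pics/both1.png',np.hstack([a[:h,:],b[:h,:]])[:, :800])
```

```text
t 2.4 pos [0.5675 0.2099 0.1521] yaw_y -103.32 nose_if_gripped -13.32 gap 0.05606163823295398 F [-0.2  0.1 -0.1] T [0.01 0.   0.05] q6 2.08
shift mm [58.  -1.4 -1.5] twist -0.3
```

View pics/both1.png

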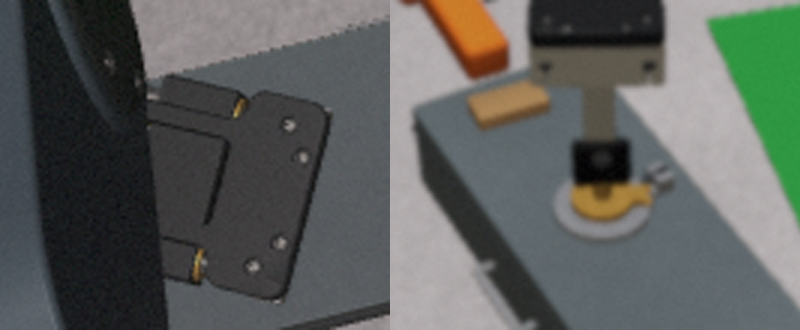

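>>> {"name": "step_arm", "arguments": {"deltas": "30 -1 -1.5 0 0.2; 57 -1 -1.5 0 0.2; 57 -1 -1.5 0 0.2; 57 -1 -1.5 0 -0.4; 57 -1 -1.5 0 -0.7; 57 -1 -1.5 0 -1; 57 -1 -1.5 0 -1; 57 -1 -1.5 0 -1; 57 -1 -1.5 0 -1", "newtons": 10}}

```text
time: 3.62
position: [0.5701, 0.2085, 0.098]
tool_rot: [-0.702, 0.083, 0.703, 0.08]
contact_force: [-5.7, -16.3, 8.0]
finger_gap: 0.0092
```

Run:
```python
from h import *
to([.569,.2108,.094],-103)
```

```text
t 3.62 pos [0.5701 0.2085 0.098 ] yaw_y -103.28 nose_if_gripped -13.28 gap 0.009229321409078842 F [ -5.7 -16.3   8. ] T [-2.95  0.95  0.01] q6 2.08
shift mm [ 4.  -2.   1.6] twist -0.3
```

>>> {"name": "step_arm", "arguments": {"deltas": "0 0.5 0 0 -1; 0 0.5 0 0 -1; 0 0.5 0 0 -1"}}

```text
time: 4.0
position: [0.57, 0.2081, 0.0981]
tool_rot: [-0.702, 0.083, 0.703, 0.08]
contact_force: [-1.4, -1.0, 1.6]
finger_gap: 0.0091
```

Run:
```python
from h import *
to([.569,.2083,.096],-51.5)
```

```text
t 4.0 pos [0.57   0.2081 0.0981] yaw_y -103.27 nose_if_gripped -13.27 gap 0.009057777832740485 F [-1.4 -1.   1.6] T [-0.01  0.21  0.  ] q6 2.08
shift mm [ 2.1 -0.   1.1] twist -51.8
```

>>> {"name": "step_arm", "arguments": {"deltas": "0 0 0 0 -1; 0 0 0 -3 -1; 0 0 0 -6 -1; 0 0 0 -9 -1; 0 0 0 -12 -1; 0 0 0 -15 -1; 0 0 0 -18 -1; 0 0 0 -18 -1", "newtons": 30}}

```text
time: 5.0
position: [0.57, 0.2084, 0.0981]
tool_rot: [-0.706, -0.028, 0.707, -0.031]
contact_force: [-1.2, 1.0, 1.7]
finger_gap: 0.009
```

Run:
```python
from h import *
to([.57,.2081,.098],-52)
im=robot.read_camera('side')[:,:,::-1]
cv2.imwrite('pics/side2.png',cv2.resize(im[150:220,255:345],None,fx=8,fy=8,interpolation=cv2.INTER_CUBIC))
```

```text
t 5.0 pos [0.57   0.2084 0.0981] yaw_y -85.28 nose_if_gripped 4.72 gap 0.008987257116548296 F [-1.2  1.   1.7] T [0.53 0.08 0.07] q6 1.77
shift mm [0.1 0.3 0.1] twist -33.3
```

View pics/side2.png

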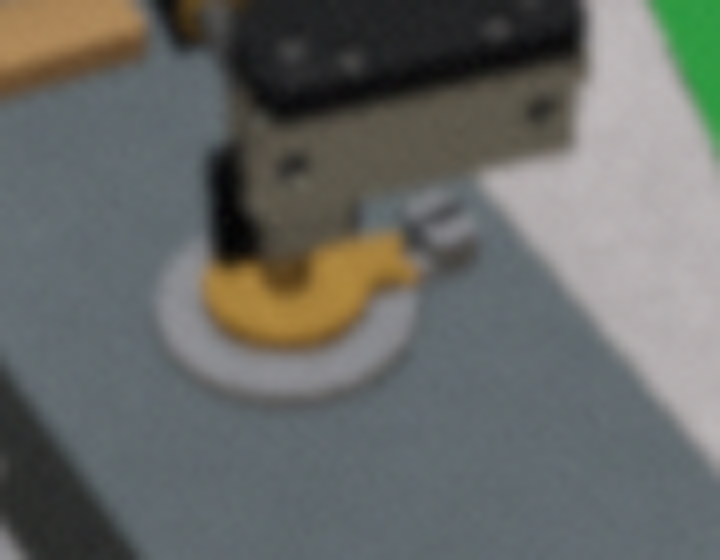

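Run:
```python
from h import *
g=lambda x,y,z:on_z('side',255+(x+.5)/8-.5,150+(y+.5)/8-.5,z)
a=g(287,308,.073);n=g(413,256,.083);c=g(440,213,.085)
for nm,q in(('nose',n),('catch',c),('catchfaceedge',g(408,210,.085))): d=(q-a)[:2];print(nm,q,np.hypot(*d),np.degrees(np.arctan2(d[1],d[0])))
print(a)
# predicted pixels of catch top for different angles, nose at 4.7
for ang in(9,13,17):
    t=np.radians(ang);P=[a[0]+.042*np.cos(t),a[1]+.042*np.sin(t),.085];u,v=proj('side',P);print(ang,(u-255)*8,(v-150)*8)
```

```text
nose [0.60069016 0.20685137 0.083     ] 0.03043797452279408 -1.1499005386055356
catch [0.61012447 0.21748817 0.085     ] 0.04110755141852963 14.11659738209322
catchfaceedge [0.6030899  0.22040145 0.085     ] 0.03528933165766941 21.509875865980376
[0.57025831 0.2074622  0.073     ]
9 446.97380441144514 217.9553329612463
13 441.4687950434568 210.34110329208306
17 435.21709142432564 203.02192847508377
```

>>> {"name": "step_arm", "arguments": {"deltas": "0 0 0 -3 -1; 0 0 0 -6 -1; 0 0 0 -9 -1; 0 0 0 -12 -1; 0 0 0 -15 -1; 0 0 0 -19 -1; 0 0 0 -23 -1; 0 0 0 -28 -1; 0 0 0 -33 -1; 0 0 0 -33 -1", "newtons": 40}}

```text
time: 6.3
position: [0.5698, 0.209, 0.0981]
tool_rot: [-0.668, -0.227, 0.67, -0.229]
contact_force: [-1.4, 5.2, 1.3]
finger_gap: 0.0088
```

Run:
```python
from h import *
to([.57,.2081,.098],-52)
a=robot.read_camera('side')[:,:,::-1][155:215,265:345]
b=robot.read_camera('top')[:,:,::-1][170:260,110:190]
r=lambda i:cv2.resize(i,None,fx=8,fy=8,interpolation=cv2.INTER_CUBIC)
cv2.imwrite('pics/side3.png',r(a))
```

```text
t 6.3 pos [0.5698 0.209  0.0981] yaw_y -52.41 nose_if_gripped 37.59 gap 0.008793469628786259 F [-1.4  5.2  1.3] T [1.09 0.33 0.  ] q6 1.19
shift mm [0.1 0.8 0.4] twist -0.4
```

View pics/side3.png

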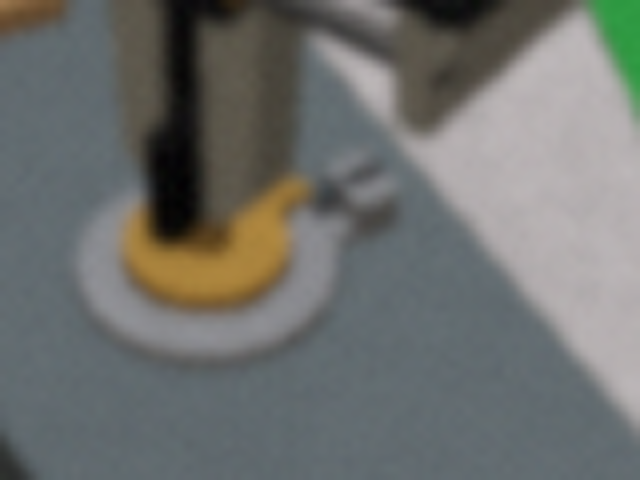

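Run:
```python
from h import *
im=cv2.imread('pics/side3.png'); im=cv2.resize(im,None,fx=1.25,fy=1.25)
a=np.array([.5703,.2078])
P=lambda r,t,z:tuple(int(x) for x in ((np.array(proj('side',[a[0]+r*np.cos(np.radians(t)),a[1]+r*np.sin(np.radians(t)),z]))-[265,155]+.5)*10))
for t in range(360): cv2.circle(im,P(.0305,t,.073),1,(255,255,0),-1)
for t,c in((13,(0,0,255)),(37.6,(0,255,0)),(33,(255,0,0))):
    cv2.line(im,P(.02,t,.083),P(.032,t,.083),c,1); 
cv2.line(im,P(.034,13,.085),P(.050,13,.085),(0,0,255),1)
cv2.imwrite('pics/ov3.png',im[100:500])
```

```text
(no output)
```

View pics/ov3.png

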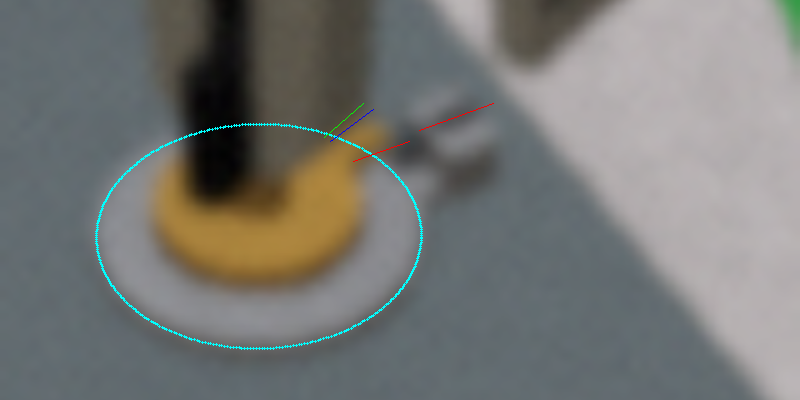

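Run:
```python
from h import *
a=np.array([.5703,.2078])
for p in((388,228),(385,222),(375,245)):
    q=on_z('side',265+p[0]/10-.5,155+p[1]/10-.5,.083);d=q[:2]-a;print(p,np.hypot(*d)*1e3,np.degrees(np.arctan2(d[1],d[0])))
# prongs in initial top crop, side2 crop
g=lambda x,y,z:on_z('top',110+(x+.5)/6-.5,170+(y+.5)/6-.5,z)
b=g(318,295,.073)
for p in((313,157),(372,175)): d=(g(*p,.083)-b)[:2];print('top0',np.hypot(*d)*1e3,np.degrees(np.arctan2(d[1],d[0])))
g=lambda x,y,z:on_z('side',255+(x+.5)/8-.5,150+(y+.5)/8-.5,z)
for p in((405,236),(420,272)): d=g(*p,.083)[:2]-a;print('side2',np.hypot(*d)*1e3,np.degrees(np.arctan2(d[1],d[0])))
```

```text
(388, 228) 30.52847557196576 22.72313383867268
(385, 222) 31.13930360154011 25.79253382100082
(375, 245) 25.81061740897654 17.71953010119248
top0 30.815581087988846 -1.0744159211926285
top0 30.178953387269548 -27.992899963075047
side2 30.970242465451722 11.49815020962363
side2 31.272022806051 -12.260772534449801
```

>>> {"name": "step_arm", "arguments": {"deltas": "0 0 0 -2 -1; 0 0 0 -2.5 -1; 0 0 0 -2.5 -1; 0 0 0 -2.5 -1"}}

```text
time: 6.9
position: [0.5698, 0.2091, 0.0981]
tool_rot: [-0.663, -0.241, 0.666, -0.243]
contact_force: [-1.3, 3.8, 1.1]
finger_gap: 0.0091
```

Run:
```python
from h import *
to([.5698,.209,.098],-77)
```

```text
t 6.9 pos [0.5698 0.2091 0.0981] yaw_y -50.03 nose_if_gripped 39.97 gap 0.00912292851023965 F [-1.3  3.8  1.1] T [0.78 0.29 0.01] q6 1.15
shift mm [0.1 0.  0. ] twist 27.0
```

>>> {"name": "step_arm", "arguments": {"deltas": "0 0 0 2 -1; 0 0 0 4 -1; 0 0 0 6 -1; 0 0 0 8 -1; 0 0 0 10 -1; 0 0 0 12 -1; 0 0 0 14 -1; 0 0 0 16 -1; 0 0 0 18 -1; 0 0 0 18 -1"}}

```text
time: 8.15
position: [0.5699, 0.2088, 0.0981]
tool_rot: [-0.693, -0.133, 0.695, -0.136]
contact_force: [0.6, -1.3, 0.6]
finger_gap: 0.0089
```

Run:
```python
from h import *
to([.5698,.209,.098],-76.5)
```

```text
t 8.15 pos [0.5699 0.2088 0.0981] yaw_y -68.08 nose_if_gripped 21.92 gap 0.008861079509159483 F [ 0.6 -1.3  0.6] T [-0.2  -0.25 -0.14] q6 1.47
shift mm [ 0.1 -0.2  0.1] twist 8.4
```

>>> {"name": "step_arm", "arguments": {"deltas": "0 0 0 1.5 -1; 0 0 0 3 -1; 0 0 0 4.5 -1; 0 0 0 6 -1; 0 0 0 7.5 -1; 0 0 0 8.5 -1; 0 0 0 8.5 -1; 0 0 0 8.5 -1"}}

```text
time: 9.15
position: [0.57, 0.2087, 0.0981]
tool_rot: [-0.702, -0.081, 0.703, -0.084]
contact_force: [1.0, -2.9, 0.1]
finger_gap: 0.0089
```

Run:
```python
from h import *
to([.5698,.209,.098],-76.5)
a=robot.read_camera('side')[:,:,::-1][155:215,265:345]
cv2.imwrite('pics/side4.png',cv2.resize(a,None,fx=10,fy=10,interpolation=cv2.INTER_CUBIC))
```

```text
t 9.15 pos [0.57   0.2087 0.0981] yaw_y -76.56 nose_if_gripped 13.44 gap 0.008856605760176496 F [ 1.  -2.9  0.1] T [-0.52 -0.34  0.08] q6 1.61
shift mm [ 0.1 -0.3  0.1] twist -0.1
```

View pics/side4.png

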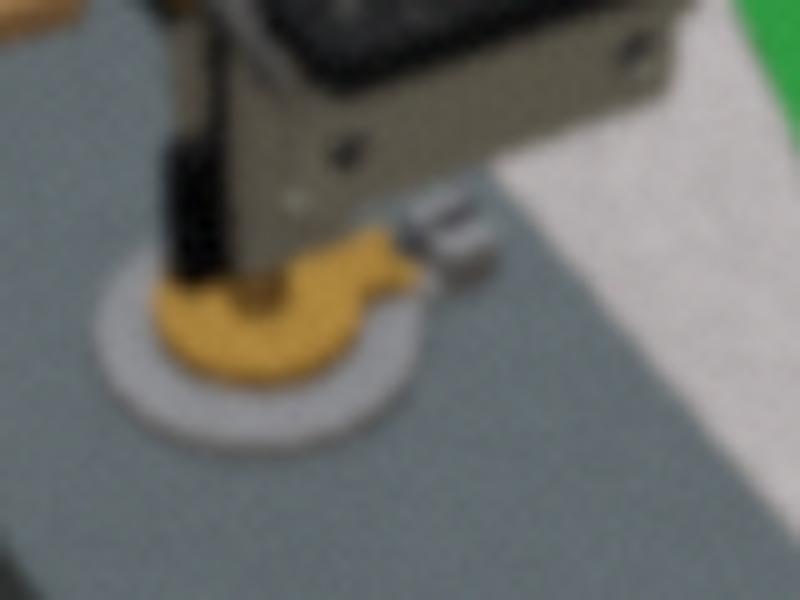

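Run:
```python
from h import *
a=np.array([.5703,.2078])
for z in(.080,.083,.086):
  for n,p in(('pr1',(387,230)),('pr2',(421,276)),('mid',(404,252)),('catch',(450,222)),('line',(465,212))):
    q=on_z('side',265+p[0]/10-.5,155+p[1]/10-.5,z);d=q[:2]-a;print(z,n,(np.hypot(*d)*1e3).round(1),np.degrees(np.arctan2(d[1],d[0])).round(1))
```

```text
0.08 pr1 32.1 26.8
0.08 pr2 31.6 1.0
0.08 mid 31.2 14.4
0.08 catch 43.0 18.4
0.08 line 47.0 19.4
0.083 pr1 30.0 22.1
0.083 pr2 30.9 -4.8
0.083 mid 29.7 8.9
0.083 catch 41.3 14.7
0.083 line 45.1 16.0
0.086 pr1 28.2 16.8
0.086 pr2 30.4 -10.7
0.086 mid 28.6 3.0
0.086 catch 39.7 10.6
0.086 line 43.5 12.3
```

>>> {"name": "step_arm", "arguments": {"deltas": "0 0 0 0 -0.7; 0 0 0 0 -0.6; 0 0 0 0 -0.5; 0 0 0 0 -0.3; 0 0 0 0 0; 0 0 0 0 0.2; 0 0 0 0 0.2"}}

```text
time: 10.07
position: [0.57, 0.2087, 0.0981]
tool_rot: [-0.701, -0.081, 0.703, -0.084]
contact_force: [0.2, 0.3, 0.1]
finger_gap: 0.0545
```

>>> {"name": "step_arm", "arguments": {"deltas": "-30 0 0 0 0.2; -90 0 0 0 0.2; -130 0 0 0 0.2; -130 -200 -100 0 0.2; -130 -200 -100 0 0.2; -130 -200 -200 0 0.2; -130 -200 -200 0 0.2; -130 -200 -200 0 0.2"}}

```text
time: 11.08
position: [0.7172, 0.4496, 0.2268]
tool_rot: [-0.702, -0.082, 0.703, -0.084]
contact_force: [0.1, 1.0, 0.7]
finger_gap: 0.0559
```

Run:
```python
from h import *
to([.5698,.209,.098],-76.5)
a=robot.read_camera('top')[:,:,::-1]
b=robot.read_camera('side')[:,:,::-1][155:215,265:335]
cv2.imwrite('pics/top5f.png',a)
a=a[175:245,125:195]
r=lambda i,f:cv2.resize(i,(400,400 if f else 343),interpolation=cv2.INTER_CUBIC)
A=r(a,1);B=r(b,0);B=np.vstack([B,np.zeros((57,400,3),np.uint8)])
cv2.imwrite('pics/both5.png',np.hstack([A,B]))
```

```text
t 11.07 pos [0.7172 0.4496 0.2268] yaw_y -76.54 nose_if_gripped 13.46 gap 0.055913604145997386 F [0.1 1.  0.7] T [ 0.03  0.   -0.05] q6 1.84
shift mm [129.9 199.3 199. ] twist -0.0
```

View pics/both5.png

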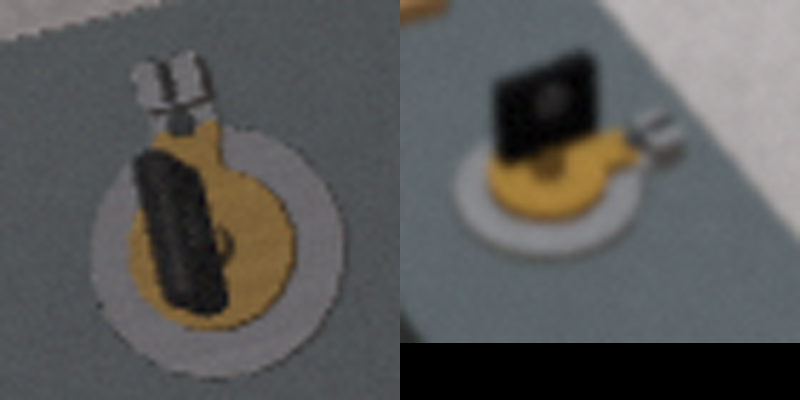

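Run:
```python
from h import *
s=400/70
g=lambda x,y,z:on_z('top',125+(x+.5)/s-.5,175+(y+.5)/s-.5,z)
b=g(217,250,.073)
f=lambda n,p,z:print(n,z,np.degrees(np.arctan2(*(g(*p,z)-b)[1::-1])).round(1))
for z in(.080,.083):
    f('pr1',(153,138),z);f('pr2',(218,124),z);f('catch',(174,86),z)
f('catch',(174,86),.085)
d=g(160,160,.126)-g(188,300,.126)
print('bow',np.degrees(np.arctan2(d[1],d[0])))
for n in('bit_nose',):print([(round(q['score'],2),np.round(q['point'],3)) for q in robot.tip_of('top',n)[:2]])
```

```text
pr1 0.08 28.4
pr2 0.08 -2.4
catch 0.08 13.7
pr1 0.083 27.4
pr2 0.083 -3.9
catch 0.083 12.8
catch 0.085 12.2
bow 12.45377633729658
[(0.61, array([ 0.535, -0.18 ,  0.082]))]
```

```bash
python3 -c "
from h import *
print(robot.close_job(), robot.state()['time'])"
```

```text
the job is handed in; nothing more can be done
the job is handed in; nothing more can be done
```

I turned the long box's key so its nose points straight at the catch, as far as the camera shows. I then let go, moved the arm clear and handed the job in at about 11 s. The hand-in reports no verdict.

- **Turning:** I gripped the bow with the nose at about -13° and turned it anticlockwise to about 40° by the gripper's angle, roughly 26° past the catch. I then turned it back clockwise slowly to about 13.4° and released it.
- **Final check (top camera):** with the arm clear, the nose is at about 12–13° and the catch at about 12–14°, so they line up within measuring error.
- **Square box:** its key was never approached, and its nose is still detected in the same place.

**Disagreements:**
- While the key was gripped, the side camera put the nose about 5° less than the gripper's angle. I took this to be uncertainty in the nose's height. At the far point the camera suggested roughly 22–26° past the catch, so the 26° is less certain than the final alignment.
- The first grasp was about 2 mm off centre. It pushed sideways with about 17 N until I eased it off.

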